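Take the drilled plate out of the drill jig

ROBOT

A 7-joint arm with a two-finger parallel gripper is mounted at the origin on the work surface. World frame = base frame: x ahead of the robot, y to its left, z up, the work surface at z = 0. Lengths are in m, angles in rad, forces in N, time in s.
With the tool pointing down it reaches from about 0.4 to 0.85 m from the base axis. Payload 10.4 kg.
Tool frame: the origin (TCP) lies between the finger pads; the fingertips stand 19 mm ahead of it and the grasp point (between the pads) is the TCP; x points along the fingers, y is the direction in which the jaws open and shut, and the axes are right-handed (so a half turn about x gives the same grasp; the last joint's range is limited). The gripper opens to 87 mm and grips with 3 to 60 N. Pads are 19 mm wide; open, the fingers measure 117 mm over their backs; the gripper's body (75 mm by 190 mm) begins 51 mm behind the grasp point.
Start: joints at [-1.36, 0.332, -0.065, 1.46, 0.022, 1.35, -0.088], TCP at [0.145, 0.608, 0.242] pointing down, gripper open.
Joint ranges: [-2.6, 2.6], [-0.5, 2.12], [-1.47, 1.34], [0.16, 2.42], [-1.27, 4.41], [0.06, 2.06], [-2.6, 2.6]. Speed limits (rad/s): [2.22, 2.22, 2.79, 2.79, 3.14, 3.14, 3.14].

INTERFACE

Orientations are given as a unit quaternion [x, y, z, w].
In Python, from bench import r gives the robot as it stands.
- The arm moves only by the tool drive_tool, never from a script. Its argument "motion" is a list of rows, each a list of 4 numbers: the shift along the tool's x, y, z in cm, then the turn about the tool's x in units of 5 degrees (1.0 is 5 degrees). In form: [[tx, ty, tz, twist], ...]. A call has 1 to 20 rows; each row is the pose to reach, as a shift and turn from the pose commanded when the call began, along the tool's axes at that moment; what a row does not reach only later rows make up. A row lasts 1/12 s, in which the tool goes at most 41.7 mm and 7.16 degrees, less where a joint would pass 70% of its speed; a pose out of reach is approached as far as the arm can. A call with a gripper value outside its range is refused whole. "grip" is the closure in counts, from 0 (fully open) to 255 (shut), set as the call begins (left out, the last holds). The fingers move at their own pace and stop on an object; "force" is the grip in N (left out, the last holds). Time passes only in rows, so rows that repeat a pose let the fingers close. It gives the time, the measured TCP pose, the force and the opening at its end, in the units of the state.
- r.read_state(): the state, without advancing time (a new reading comes with each control period).
- r.camera(name): name is "scene" or "top" or "wrist"; returns the picture (420x560x3 uint8, red, green, blue); there is no depth.
- r.calibration(name): a dict with "fx", "fy", "cx", "cy" (pixels), "xyz" and "orientation" of the camera in the world. Camera axes: x right, y up, looking along -z (the intrinsics and any distortion apply to the point x, -y, -z); pixel columns grow to the right and rows downward; lengths in m; the calibration is good to about 2 mm. A picture is of the moment at which its call begins: read the wrist's pose just before it. calibration takes no time and is no camera call; for the wrist camera it gives the pose at the moment of the call.
- r.close_job(): hands the job in, once; it reports no verdict.
The state is a dict: "time": time; "joint_positions": joint angles; "joint_vel": joint speeds; "joint_torque": joint torques, N m; "ee_pos": TCP position; "eef_rot": TCP orientation; "ft_force": force on the tool from outside, world axes, zero at the start; "torque": the same for the moment, N m; "width": finger opening in m.
Only numpy, scipy, OpenCV 4.12 (cv2) and the standard library are available. Lean on these libraries where they do the work, as an engineer would, in place of code of your own. Each camera call takes 0.05 s, during which the arm holds its last target.

TASK

The plate in the drill jig is finished and the jig's latch is already turned aside. Lift the hinged clamp bar by its grip and lay it right back so that it stays open on its own, then slide the plate out through the open end of the jig until it lies flat and wholly on the black rubber mat. Slide it along the bed, do not lift it up out of the jig; leave the bar standing open and do not disturb the toolholders, the wrench or the bin.

Things in the scene. Friction and masses are not known exactly. Their poses are not given: they have to be found in the camera images.
- jig: Drill jig bolted to the bench, axes x, y, z up; origin on the bench under the nest's centre. Dark steel base 172 mm along x (-79 to 93) by 150 mm along y, its top (the bed) 8 mm above the bench. Steel guide rails run along y, inner faces at x = -46.5 and 46.5 mm, tops 18 mm high, lower than the plate. A latch post, 45 mm high, already turned aside, stands at x = -69, y = 33 mm
- jig_exit (a point): Middle of the bed's open end, on the bed's top edge: jig x = 0, y = -66 mm, 8 mm above the bench. The plate slides out here, towards the jig's -y
- jig_back (a point): Point on the bed's top midway between the two end-stop buttons that the plate's back edge lies against: jig x = 0, y = 65.5 mm, 8 mm above the bench. The buttons are 10 mm thick, tops 19 mm above the bench, at x = -38 and 38 mm; the 66 mm between them is open for pushing. The base ends 18 mm farther back, at y = 84 mm
- clamp_bar (a joint): Angle (rad) of the steel clamp bar across the plate: 0 closed and level, 1.57 upright, 1.92 fully open against its stop, leaning back. 0.55 kg, little hinge friction; falls shut below about 1.55, falls back onto its stop and stays open above about 1.6. Flat bar 36 mm wide, 14 mm thick, to 153 mm from the hinge, then the grip. Closed, a 22 mm plug under it reaches 6.5 mm into the plate's bore
- bar_hinge (a point): Point on the hinge axis of the clamp bar, middle of the bar; on the far (+x of the jig) side, 72 mm from the nest's centre line and 30 mm above the bench. The axis runs along the jig's y; the free end swings up and over towards the jig's +x. The hinge lugs are 42 mm high and the stop block behind them 50 mm, within 35 mm either side of this point
- bar_grip (a point): Middle of the black flat-sided grip on the clamp bar's free end, on its axis, 190 mm from the hinge axis on the same level (30 mm above the bench when closed). The grip is 20 mm wide (flat sides), 22 mm high and 57 mm long along the bar, from 160 to 217 mm from the hinge axis, standing free beyond the jig's -x side. It moves with the bar
- plate_c (a point): Centre of the aluminium plate, half-way up: 90 mm along its x, 120 mm along its y, 12 mm thick, about 0.33 kg, with a 31 mm through bore in the middle and two dark 9 mm drilled holes. It lies loose in the nest on the jig's bed, its axes along the jig's, bottom 8 mm and top 20 mm above the bench, 1.5 mm free between the rails; it can only leave towards the jig's -y
- mat: Flat black rubber mat fixed on the bench in front of the jig's open (-y) end: 200 mm along its x, 210 mm along its y, 3 mm thick. Origin under its centre, axes nearly along the jig's. Its near edge is 4 to 24 mm beyond the end of the bed; its top is 5 mm lower than the bed
- holder_a: Bystander: steel toolholder standing upright with its taper up, 63 mm thick, 150 mm high, 1.3 kg; origin under its centre
- holder_b: Bystander: a second toolholder, the same as the first
- wrench: Bystander: open-ended steel wrench lying flat, 200 mm long, 38 mm wide, 8 mm thick; origin under its middle, x along it
- bin: Bystander: empty grey plastic bin, 130 x 160 x 55 mm high; origin under its centre
Not all that is in view belongs to the job. There is more than one size of the part that bears plate_c; the job needs the smallest.

How it is judged:
On the way, in this order (a step that is already met when the one before it is completed fails the run):
1. the clamp bar is laid back past upright (over 1.65 rad) while the plate is still in its nest (within 12 mm of its starting place) (value of joint clamp_bar above 1.65 rad and y of plate_c in the frame of jig above -0.014 m), for 0.2 s.
2. the plate has been slid out from beneath the bar's place, at least 80 mm towards the open end (y of plate_c in the frame of jig below -0.08 m), for 0.1 s.
At the end, for the whole second after the job is handed in: The clamp bar stands open (over 1.65 rad); the plate rests still and flat (within 0.03 rad, centre 6 to 12 mm above the bench) and the right way up, wholly on the rubber mat: its centre within 55 mm of the mat's centre along the mat's x and within 45 mm along its y (value of joint clamp_bar above 1.65 rad and x of plate_c in the frame of mat between -0.055 and 0.055 m and y of plate_c in the frame of mat between -0.045 and 0.045 m and height (world z) of plate_c between 0.006 and 0.012 m and angle between plate_c's own z axis and vertical below 0.03 rad and linear speed of plate below 0.01 m/s); the robot touches nothing.
It fails at once if the plate is lifted more than 20 mm off the jig's bed or tipped over 0.35 rad (height (world z) of plate_c above 0.034 m or angle between plate_c's own z axis and vertical above 0.35 rad).
It fails at once if a toolholder, the wrench or the bin is moved more than 30 mm, or a toolholder is tipped (distance of any of holder_a, holder_b, wrench, bin from where it was at the start of the episode above 0.03 m or angle between any of holder_a, holder_b's own z axis and vertical above 0.35 rad).
It also fails if it takes over 51 s, if anything falls off the work surface, if the arm or the gripper's body presses on something with over 40 N, if the wrist force passes 120 N, or if a joint passes its speed limit or range.

## Working session

There is one attempt and no reset: what is moved stays moved. The work goes in short steps, Python scripts to look and compute and a tool call to move; the robot and the scene stay as the last step left them, time stands still between calls to the robot, and variables do not carry over. Pictures are saved under pics/ and viewed, and the job is handed in when it is done.

Besides the shell and the picture viewer there is one more tool, called after "Emit:" in YAML: its name, and indented under it one key for each argument. drive_tool: Moves the arm, as the interface text tells. Its arguments: {"type":"object","properties":{"motion":{"type":"array","items":{"type":"array","items":{"type":"number"}}},"grip":{"type":"number"},"force":{"type":"number"}},"required":["motion"]}

```bash
ls; mkdir -p pics
python3 - <<'E'
from bench import r
import cv2
s=r.read_state();print(s)
for n in("scene","top","wrist"):
    print(n,r.calibration(n))
    cv2.imwrite(f"pics/{n}0.png",cv2.cvtColor(r.camera(n),cv2.COLOR_RGB2BGR))
E
```

```text
pics
{'time': 0.0, 'joint_positions': array([-1.35959628,  0.33287472, -0.06468459,  1.4609592 ,  0.02156288,
        1.34991926, -0.08850401]), 'joint_vel': array([-0.00017459, -0.00092462, -0.00025184,  0.00080878, -0.00047193,
        0.00182662, -0.00053641]), 'joint_torque': array([-6.85408140e-04, -6.23263407e+01,  2.42640590e-02, -3.89885581e+01,
       -6.12264290e-02,  4.01084963e-02,  1.68789197e-04]), 'ee_pos': array([0.14471313, 0.60762872, 0.24074356]), 'eef_rot': array([ 0.08195801,  0.70232729, -0.08299103,  0.7022334 ]), 'ft_force': array([ 0.25106059, -0.80263736,  0.69010562]), 'torque': array([0.0146129 , 0.05772753, 0.0006803 ]), 'width': 0.08701260102497449}
scene {'fx': 519.0619502153779, 'fy': 519.0619502153779, 'cx': 283.2410039965486, 'cy': 199.48651297705374, 'xyz': array([1.03004781, 0.91230045, 0.90382221]), 'orientation': array([0.09584997, 0.39697859, 0.88381651, 0.2282305 ])}
top {'fx': 526.3491555904502, 'fy': 526.3491555904502, 'cx': 277.91132718148907, 'cy': 196.98376537708685, 'xyz': array([0.40124051, 0.07025909, 1.50889018]), 'orientation': array([ 0.04771767, -0.03877657, -0.69589793,  0.71550365])}
wrist {'fx': 324.8253698735436, 'fy': 324.8253698735436, 'cx': 279.1608176739631, 'cy': 208.18119065811794, 'xyz': array([0.06501639, 0.62586343, 0.38430762]), 'orientation': array([-0.11817115, -0.09277943,  0.6130115 ,  0.77565743])}
```

View pics/scene0.png

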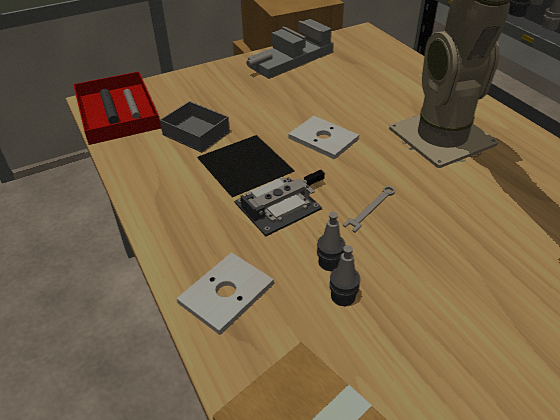

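View pics/top0.png

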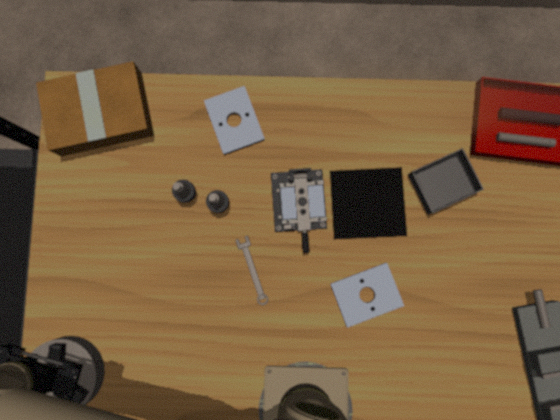

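View pics/wrist0.png

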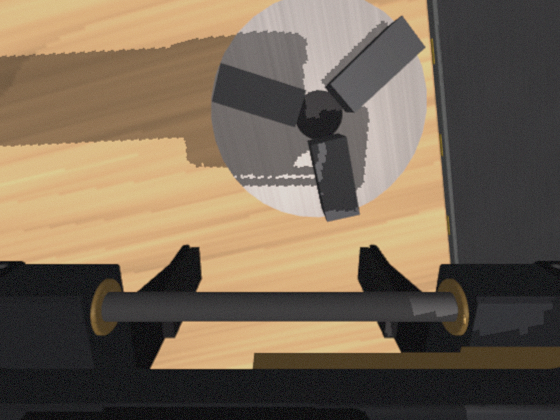

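The top view shows the jig at about (300,200), with its grip pointing toward the robot (305,243) and the mat to its right (368,203). The holders are at (183,190) and (217,202), the wrench at (252,270) and the bin at (445,182). Next I'll zoom in.

```bash
cat > h.py <<'E'
import numpy as np, cv2
from scipy.spatial.transform import Rotation as R
from bench import r
def ray(c,u,v):
    d=np.array([(u-c['cx'])/c['fx'],-(v-c['cy'])/c['fy'],-1.0])
    return np.array(c['xyz']),R.from_quat(c['orientation']).apply(d)
def onz(c,u,v,z):
    o,d=ray(c,u,v);return o+d*(z-o[2])/d[2]
def proj(c,p):
    q=R.from_quat(c['orientation']).inv().apply(np.atleast_2d(p)-c['xyz'])
    return np.c_[c['cx']+c['fx']*q[:,0]/-q[:,2],c['cy']-c['fy']*q[:,1]/-q[:,2]]
def crop(img,x0,y0,x1,y1,k,name):
    cv2.imwrite(name,cv2.resize(img[y0:y1,x0:x1],None,fx=k,fy=k,interpolation=cv2.INTER_CUBIC))
E
python3 - <<'E'
from h import *
a=cv2.imread('pics/top0.png');crop(a,255,155,415,265,5,'pics/topc.png')
a=cv2.imread('pics/scene0.png');crop(a,190,130,340,240,5,'pics/scenec.png')
E
```

```text
(no output)
```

View pics/topc.png

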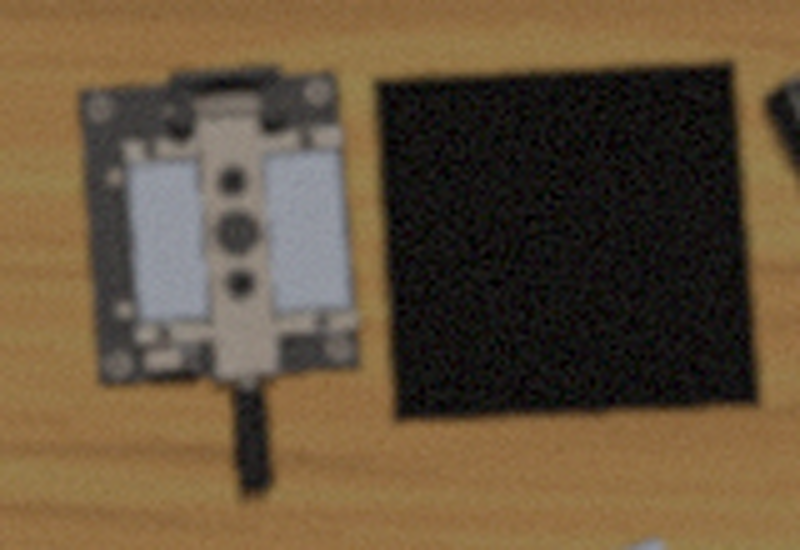

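View pics/scenec.png

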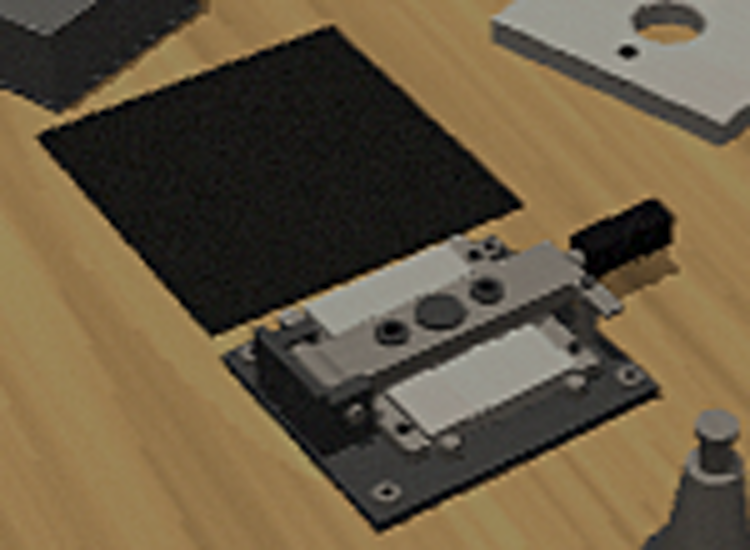

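```bash
cat > fit.py <<'E'
from h import *
from scipy.optimize import least_squares
f=lambda P,ox,oy:[((x+.5)/5-.5+ox,(y+.5)/5-.5+oy) for x,y in P]
ct,cs=r.calibration('top'),r.calibration('scene')
def pose(obs,plot=0):
    def w(p,L):
        c,s=np.cos(p[2]),np.sin(p[2]);L=np.array(L,float)
        return np.c_[p[0]+c*L[:,0]-s*L[:,1],p[1]+s*L[:,0]+c*L[:,1],L[:,2]]
    fun=lambda p:np.concatenate([(proj(c,w(p,L))-U).ravel() for c,L,U in obs])
    s=least_squares(fun,[.5,.05,0]);print(s.x,np.round(s.fun,1));return s.x
J=[(.093,.084,.008),(.093,-.066,.008),(-.079,-.066,.008),(-.079,.084,.008)]
g=[(-.145,0,.03)]
jt=(ct,J,f([(82,92),(333,73),(357,366),(103,383)],255,155))
js=(cs,[J[0],J[1],J[3]],f([(380,530),(222,355),(660,390)],190,130))
print('jig');pose([jt]);pose([js]);jp=pose([jt,js])
M=[(.1,.105,.003),(.1,-.105,.003),(-.1,-.105,.003),(-.1,.105,.003)]
mt=(ct,M,f([(376,82),(733,65),(757,402),(397,418)],255,155))
ms=(cs,[M[1],M[2],M[3],M[0]],f([(38,133),(335,27),(523,207),(212,335)],190,130))
print('mat');pose([mt]);pose([ms]);mp=pose([mt,ms])
np.save('poses.npy',[jp,mp])
def J2W(x,y,z):
    c,s=np.cos(jp[2]),np.sin(jp[2]);return np.array([jp[0]+c*x-s*y,jp[1]+s*x+c*y,z])
E
python3 - <<'E'
from fit import *
print('grip pred',J2W(-.118,0,.03),'end',J2W(-.145,0,.03))
print('grip tip px',(proj(ct,J2W(-.145,0,.03))-[255,155])*5,(proj(cs,J2W(-.145,0,.03))-[190,130])*5)
print('exit',J2W(0,-.066,.008),'back',J2W(0,.0655,.008),'hinge',J2W(.072,0,.03))
for n,(u,v) in dict(h1=(183,190),h2=(217,202),wr1=(243,240),wr2=(263,300),pl=(367,295)).items(): print(n,onz(ct,u,v,.01))
c=J2W(0,0,0)
d=np.array([mp[0]-c[0],mp[1]-c[1]]);cc,ss=np.cos(jp[2]),np.sin(jp[2]);print('mat in jig',cc*d[0]+ss*d[1],-ss*d[0]+cc*d[1])
E
```

```text
jig
[0.57216218 0.02341927 0.09954499] [-0.8 -0.5  0.8 -0.5  0.9  0.3 -0.8  0.7]
[0.57394782 0.02723681 0.09689083] [-0.4 -0.4 -0.1  0.5  0.5 -0.1]
[0.57276178 0.02460882 0.09936378] [-1.2 -0.8  0.4 -0.7  0.5  0.1 -1.2  0.4 -0.3 -1.2 -0.2 -0.2  0.4 -1. ]
mat
[ 0.57680648 -0.16646981  0.07366176] [-0.6 -0.9  0.5 -0.9  0.9  0.8 -0.8  1. ]
[ 0.57694929 -0.16430723  0.06746508] [-0.4  0.3  0.2 -0.5  0.8 -0.3 -0.6  0.3]
[ 0.57670126 -0.16579648  0.07109953] [-0.7 -1.   0.3 -0.8  0.6  0.9 -1.1  0.9 -0.6  0.1 -0.1 -0.8  0.7 -0.8
 -0.5 -0. ]
grip pred [0.45534382 0.01290318 0.03      ] end [0.428477   0.01022477 0.03      ]
grip tip px [[252.27986131 488.08553964]] [[663.7657014  217.76874607]]
exit [ 0.57930901 -0.04106563  0.008     ] back [0.56626416 0.08978574 0.008     ] hinge [0.64440664 0.03175125 0.03      ]
h1 [0.59819935 0.36570065 0.01      ]
h2 [0.566116   0.26621021 0.01      ]
wr1 [0.45949788 0.18759223 0.01      ]
wr2 [0.29342967 0.12538357 0.01      ]
pl [ 0.31570809 -0.16535467  0.01      ]
mat in jig -0.014968229204068845 -0.18985692295061207
```

```bash
cat > tool.py <<'E'
from h import *
jp,mp=np.load('poses.npy')
def J2W(x,y,z):
    c,s=np.cos(jp[2]),np.sin(jp[2]);return np.array([jp[0]+c*x-s*y,jp[1]+s*x+c*y,z])
def shift(W,p=None):
    s=r.read_state();Rm=R.from_quat(s['eef_rot'])
    return np.round(Rm.inv().apply(np.array(W)-(s['ee_pos'] if p is None else p))*100,2)
def yaw():
    m=R.from_quat(r.read_state()['eef_rot']).as_matrix();return m
E
python3 - <<'E'
from tool import *
m=yaw();print(m.round(3))
yj=np.array([-np.sin(jp[2]),np.cos(jp[2]),0])
ty=m[:,1]
# angle about tool x to rotate tool y to +-yj
for s in(1,-1):
    t=m.T@(s*yj);print('twist units',np.degrees(np.arctan2(t[2],t[1]))/5)
print('mid',shift([.37,.33,.24]),'above grip',shift(J2W(-.118,0,.14)))
E
```

```text
[[-0.     0.232  0.973]
 [-0.001  0.973 -0.232]
 [-1.    -0.001  0.   ]]
twist units -3.8181286253846403
twist units 32.18187137461536
mid [  0.12 -21.8   28.35] above grip [ 10.15 -50.66  44.  ]
```

Emit:
drive_tool:
  motion:
    - [0, -5, 7, 0]
    - [0, -8.5, 11, 0]
    - [0, -12, 15.5, -1]
    - [0, -15, 19.5, -1]
    - [0, -18, 24, -2]
    - [0, -21.5, 28, -2]
    - [0, -25, 30, -3]
    - [0, -28, 32, -3]
    - [0, -31.5, 34, -3.8]
    - [0, -35, 36, -3.8]
    - [0, -38.5, 38, -3.8]
    - [2, -42, 40, -3.8]
    - [4, -45.5, 42, -3.8]
    - [6, -48.5, 43.5, -3.8]
    - [8, -50.7, 44, -3.8]
    - [8, -50.7, 44, -3.8]
    - [8, -50.7, 44, -3.8]
    - [8, -50.7, 44, -3.8]
  grip: 0

```text
time: 1.65
ee_pos: [0.4545, 0.0069, 0.1593]
eef_rot: [-0.033, 0.707, 0.031, 0.705]
ft_force: [-0.9, -0.1, -0.4]
width: 0.0871
```

Run:
```python
from tool import *
s=r.read_state();print(s['time'],s['ee_pos'],s['joint_positions'].round(2),s['joint_vel'].round(3),s['ft_force'])
print(yaw().round(3),jp)
cv2.imwrite("pics/wrist1.png",cv2.cvtColor(r.camera('wrist'),cv2.COLOR_RGB2BGR))
c=r.calibration('wrist')
for p in [(-.145,0,.03),(-.088,0,.03),(-.118,0,.03),(-.079,-.066,.008),(-.079,.084,.008)]: print(p,proj(c,J2W(*p)).round(0))
print('togrip',shift(J2W(-.118,0,.03)))
```

```text
1.65 [0.45451309 0.00688475 0.15926173] [-0.63  0.01  0.52  2.02 -0.    1.12  1.55] [-0.047 -0.026 -0.088 -0.032 -0.009  0.05  -0.118] [-0.88255346 -0.12690049 -0.43355545]
[[-0.003 -0.09   0.996]
 [-0.002  0.996  0.09 ]
 [-1.    -0.002 -0.003]] [0.57276178 0.02460882 0.09936378]
(-0.145, 0, 0.03) [[284. 176.]]
(-0.088, 0, 0.03) [[284. 238.]]
(-0.118, 0, 0.03) [[284. 206.]]
(-0.079, -0.066, 0.008) [[216. 238.]]
(-0.079, 0.084, 0.008) [[369. 237.]]
togrip [13.03  0.31  0.12]
```

View pics/wrist1.png

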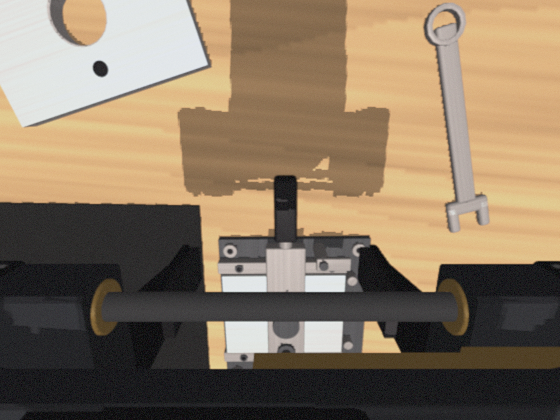

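The wrist view agrees with the fit: the grip's end is at (286,176) against a predicted (284,176), and the base corner is at (369,237). I'll go down and grip.

Emit:
drive_tool:
  motion:
    - [3, 0.4, 0.1, -0.1]
    - [6, 0.4, 0.1, -0.1]
    - [9, 0.4, 0.1, -0.1]
    - [11.5, 0.4, 0.1, -0.1]
    - [13, 0.4, 0.1, -0.1]
    - [13, 0.4, 0.1, -0.1]
    - [13, 0.4, 0.1, -0.1]
    - [13, 0.4, 0.1, -0.1]

```text
time: 2.37
ee_pos: [0.4568, 0.0176, 0.0327]
eef_rot: [-0.038, 0.706, 0.038, 0.707]
ft_force: [0.1, 1.2, 0.2]
width: 0.0871
```

Emit:
drive_tool:
  motion:
    - [0, 0, 0, 0]
    - [0, 0, 0, 0]
    - [0, 0, 0, 0]
    - [0, 0, 0, 0]
    - [0, 0, 0, 0]
    - [0, 0, 0, 0]
    - [0, 0, 0, 0]
    - [0, 0, 0, 0]
    - [0, 0, 0, 0]
    - [0, 0, 0, 0]
  grip: 255
  force: 20

```text
time: 3.2
ee_pos: [0.456, 0.016, 0.0315]
eef_rot: [-0.038, 0.706, 0.037, 0.706]
ft_force: [3.4, -20.3, -0.8]
width: 0.028
```

Run:
```python
from tool import *
s=r.read_state();print(s['time'],s['ee_pos'],s['width'],s['ft_force'])
print(yaw().round(3))
# arc with real start
p0=s['ee_pos'];
for th in np.arange(0,1.93,.12):
    print(round(th,2),shift(J2W(.072-.19*np.cos(th),0,.03+.19*np.sin(th)))-shift(J2W(-.118,0,.03)))
print('off',shift(J2W(-.118,0,.03)))
```

```text
3.2 [0.45601842 0.01596612 0.03146484] 0.02801894186760834 [  3.39891054 -20.29363405  -0.77268784]
[[ 0.    -0.106  0.994]
 [-0.001  0.994  0.106]
 [-1.    -0.001 -0.   ]]
0.0 [0. 0. 0.]
0.12 [-2.28  0.    0.14]
0.24 [-4.52 -0.01  0.54]
0.36 [-6.7  -0.01  1.22]
0.48 [-8.78 -0.02  2.15]
0.6 [-10.73  -0.03   3.32]
0.72 [-12.53  -0.05   4.72]
0.84 [-14.15  -0.06   6.32]
0.96 [-15.57  -0.07   8.1 ]
1.08 [-16.76  -0.09  10.04]
1.2 [-17.71  -0.1   12.11]
1.32 [-18.41  -0.12  14.28]
1.44 [-18.84  -0.13  16.52]
1.56 [-19.    -0.15  18.79]
1.68 [-18.89  -0.17  21.07]
1.8 [-18.51  -0.18  23.32]
1.92 [-17.86  -0.2   25.5 ]
off [ 0.15 -0.3  -0.1 ]
```

Emit:
drive_tool:
  motion:
    - [0, -0.2, 0, 0]
    - [0, -0.4, 0, 0]
    - [0, -0.4, 0, 0]
    - [0, -0.4, 0, 0]
    - [0, -0.4, 0, 0]
    - [0, -0.4, 0, 0]
    - [0, -0.4, 0, 0]

```text
time: 3.78
ee_pos: [0.4565, 0.0116, 0.0315]
eef_rot: [-0.038, 0.706, 0.037, 0.706]
ft_force: [1.9, -8.1, -0.1]
width: 0.0197
```

Emit:
drive_tool:
  motion:
    - [-0.5, -0.2, 0, 0]
    - [-1.2, -0.2, 0, 0]
    - [-2.3, -0.2, 0.1, 0]
    - [-3.4, -0.2, 0.3, 0]
    - [-4.5, -0.2, 0.5, 0]
    - [-5.6, -0.2, 0.9, 0]
    - [-6.7, -0.2, 1.2, 0]
    - [-7.8, -0.2, 1.7, 0]
    - [-8.8, -0.2, 2.2, 0]
    - [-9.8, -0.2, 2.7, 0]
    - [-10.7, -0.2, 3.3, 0]
    - [-11.7, -0.2, 4.0, 0]
    - [-12.5, -0.2, 4.7, 0]
    - [-13.4, -0.2, 5.5, 0]
    - [-14.2, -0.2, 6.3, 0]
    - [-14.9, -0.2, 7.2, 0]
    - [-15.6, -0.2, 8.1, 0]
    - [-15.6, -0.2, 8.1, 0]
    - [-15.6, -0.2, 8.1, 0]

```text
time: 5.37
ee_pos: [0.5379, 0.0196, 0.1882]
eef_rot: [-0.038, 0.706, 0.038, 0.707]
ft_force: [-2.5, -0.1, 2.6]
width: 0.0198
```

Run:
```python
from tool import *
s=r.read_state();print(s['time'],s['ee_pos'],s['width'],s['ft_force'])
print('exp',J2W(.072-.19*np.cos(.96),0,.03+.19*np.sin(.96)))
cv2.imwrite("pics/scene2.png",cv2.cvtColor(r.camera('scene'),cv2.COLOR_RGB2BGR)[100:310,120:400].repeat(2,0).repeat(2,1))
```

```text
5.3667 [0.53790841 0.01963085 0.18818376] 0.01981595321451901 [-2.4979834  -0.09724793  2.61085363]
exp [0.53597533 0.02094151 0.1856464 ]
```

View pics/scene2.png

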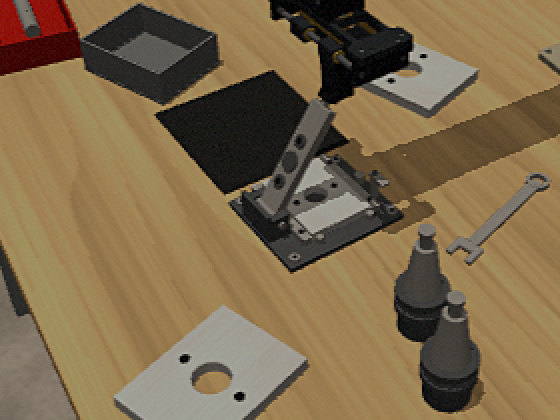

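The bar is half up in the grip, at about (300,160), and the plate hasn't moved. I'll carry on over the top.

Emit:
drive_tool:
  motion:
    - [-0.6, 0, 0.9, 0]
    - [-1.2, 0, 1.9, 0]
    - [-1.7, 0, 2.9, 0]
    - [-2.2, 0, 4.0, 0]
    - [-2.5, 0, 5.1, 0]
    - [-2.9, 0, 6.2, 0]
    - [-3.1, 0, 7.3, 0]
    - [-3.3, 0, 8.4, 0]
    - [-3.4, 0, 9.6, 0]
    - [-3.4, 0, 10.7, 0]
    - [-3.4, 0, 11.8, 0]
    - [-3.3, 0, 13.0, 0]
    - [-3.2, 0, 14.1, 0]
    - [-3.0, 0, 15.2, 0]
    - [-2.8, 0, 15.8, 0]
    - [-2.8, 0, 15.8, 0]
    - [-2.8, 0, 15.8, 0]
    - [-2.8, 0, 15.8, 0]

```text
time: 6.92
ee_pos: [0.6942, 0.0354, 0.2155]
eef_rot: [-0.038, 0.706, 0.037, 0.706]
ft_force: [3.1, -4.5, -2.6]
width: 0.0199
```

Run:
```python
from tool import *
s=r.read_state();print(s['time'],s['ee_pos'],s['width'],s['ft_force'],s['joint_vel'].round(3))
print('exp',J2W(.072-.19*np.cos(1.82),0,.03+.19*np.sin(1.82)))
cv2.imwrite("pics/scene3.png",cv2.cvtColor(r.camera('scene'),cv2.COLOR_RGB2BGR)[100:310,120:400].repeat(2,0).repeat(2,1))
```

```text
6.9167 [0.69424245 0.03538688 0.21549847] 0.019927458831535624 [ 3.09694029 -4.54103935 -2.63158364] [-0.001 -0.005 -0.     0.005  0.002  0.002  0.   ]
exp [0.69103564 0.03639979 0.21413073]
```

View pics/scene3.png

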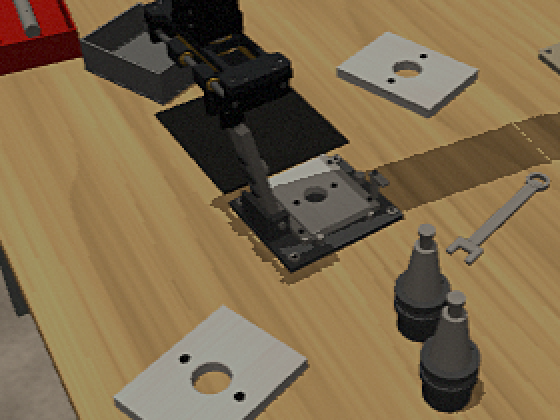

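The bar is past upright and leaning back, and the plate is still in its nest. I'll open the gripper and let it settle, then rise.

Emit:
drive_tool:
  motion:
    - [0, 0, 0, 0]
    - [0, 0, 0, 0]
    - [0, 0, 0, 0]
    - [0, 0, 0, 0]
    - [0, 0, 0, 0]
    - [-2, 0, 0, 0]
    - [-4, 0, 0, 0]
    - [-7, 0, 0, 0]
    - [-9, 0, 0, 0]
    - [-10, 0, 0, 0]
    - [-10, 0, 0, 0]
  grip: 0

```text
time: 7.88
ee_pos: [0.695, 0.0364, 0.3179]
eef_rot: [-0.038, 0.705, 0.038, 0.707]
ft_force: [0.3, 0.1, -0.8]
width: 0.0834
```

Run:
```python
from tool import *
s=r.read_state();print(s['time'],s['ee_pos'],s['width'],s['ft_force'])
cv2.imwrite("pics/scene4.png",cv2.cvtColor(r.camera('scene'),cv2.COLOR_RGB2BGR)[100:250,180:380].repeat(4,0).repeat(4,1))
```

```text
7.8833 [0.69495067 0.03638143 0.31792235] 0.08343217714846084 [ 0.32046818  0.08135318 -0.81048181]
```

View pics/scene4.png

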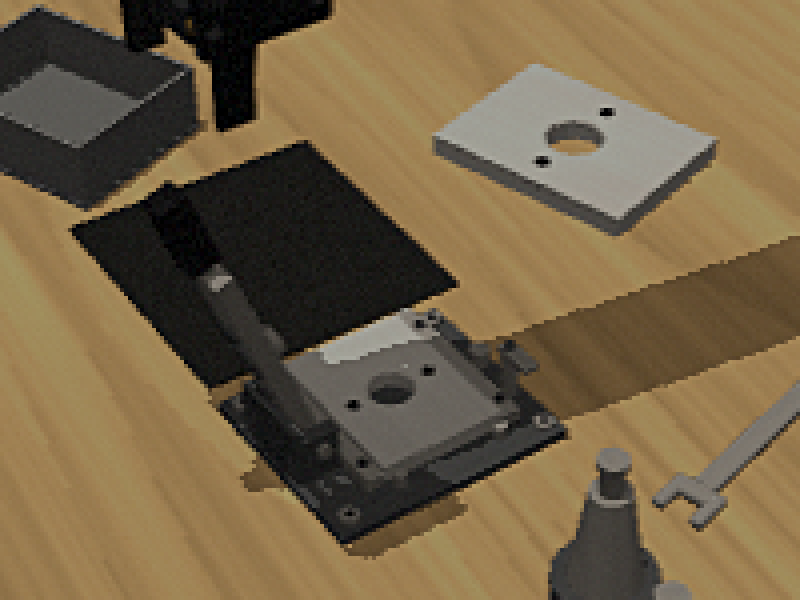

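The bar rests open on its stop, with its grip at (185,225), and the plate is fully exposed with its bore at (392,388). I'll move over the nest and measure the bore with the wrist camera.

Run:
```python
from tool import *
print(shift(J2W(-.06,.034,.318)),shift(J2W(0,.034,.16)))
```

```text
[ -0.24   3.56 -18.2 ] [ 15.56   3.52 -12.22]
```

Emit:
drive_tool:
  motion:
    - [0, 0.5, -2.5, 0]
    - [0, 1, -5.5, 0]
    - [1, 2, -9, 0]
    - [3, 3, -12.2, 0]
    - [6, 3.5, -12.2, 0]
    - [9, 3.5, -12.2, 0]
    - [11, 3.5, -12.2, 0]
    - [11, 3.5, -12.2, 0]
    - [11, 3.5, -12.2, 0]
    - [11, 3.5, -12.2, 0]
  grip: 91

```text
time: 8.77
ee_pos: [0.5695, 0.0581, 0.2061]
eef_rot: [-0.038, 0.706, 0.038, 0.706]
ft_force: [-0.4, 0.0, 0.3]
width: 0.0561
```

Run:
```python
from tool import *
s=r.read_state();print(s['time'],s['ee_pos'],s['width'],s['ft_force'])
c=r.calibration('wrist')
a=cv2.cvtColor(r.camera('wrist'),cv2.COLOR_RGB2BGR)
crop(a,150,120,450,340,2.6,'pics/wrist5.png')
for p in [(0,-.002,.02),(.045,.058,.02),(-.045,.058,.02),(-.045,-.062,.02)]: print(p,proj(c,J2W(*p)),(proj(c,J2W(*p))-[150,120])*2.6)
```

```text
8.7667 [0.56952275 0.05814908 0.20613105] 0.05609169730963315 [-0.43384715  0.04937995  0.27731675]
(0, -0.002, 0.02) [[245.80132618 189.051686  ]] [[249.08344808 179.53438359]]
(0.045, 0.058, 0.02) [[302.06212256 229.76621777]] [[395.36151865 285.39216621]]
(-0.045, 0.058, 0.02) [[304.61434053 145.85237653]] [[401.99728538  67.21617899]]
(-0.045, -0.062, 0.02) [[184.86143939 144.95101347]] [[90.63974242 64.87263502]]
```

View pics/wrist5.png

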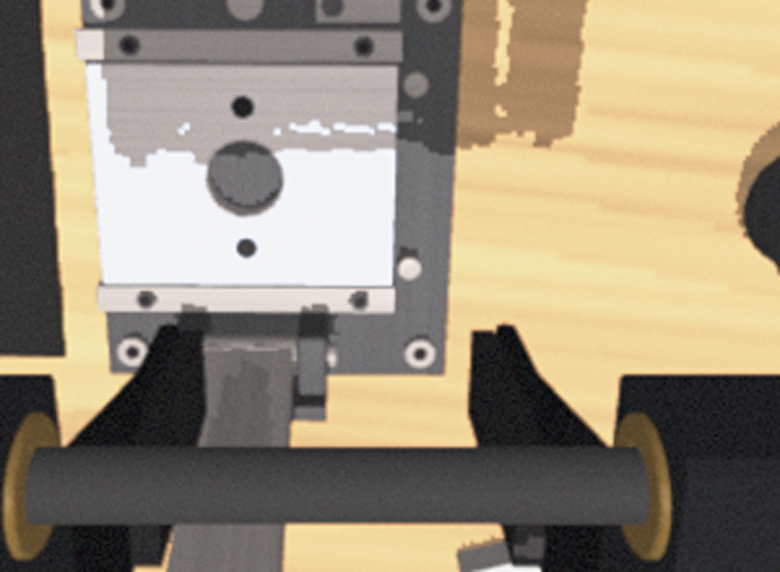

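Run:
```python
from tool import *
print(shift(J2W(-.001,.033,.031)), yaw().round(3))
```

```text
[17.56 -0.06 -0.17] [[ 0.001 -0.106  0.994]
 [ 0.     0.994  0.106]
 [-1.     0.     0.001]]
```

Emit:
drive_tool:
  motion:
    - [3, -0.1, -0.2, 0]
    - [6, -0.1, -0.2, 0]
    - [9, -0.1, -0.2, 0]
    - [11.5, -0.1, -0.2, 0]
    - [13.5, -0.1, -0.2, 0]
    - [14.5, -0.1, -0.2, 0]
    - [14.8, -0.1, -0.2, 0]
    - [14.8, -0.1, -0.2, 0]
    - [14.8, -0.1, -0.2, 0]

```text
time: 9.57
ee_pos: [0.5685, 0.0571, 0.059]
eef_rot: [-0.037, 0.705, 0.038, 0.707]
ft_force: [0.2, 0.6, 0.2]
width: 0.0559
```

Run:
```python
from tool import *
s=r.read_state();print(s['time'],s['ee_pos'],s['width'],s['ft_force'])
print(shift(J2W(-.001,.033,.031)))
a=cv2.cvtColor(r.camera('scene'),cv2.COLOR_RGB2BGR)
crop(a,210,140,350,245,5.5,'pics/scene6.png')
```

```text
9.5667 [0.56845218 0.05714223 0.05903662] 0.05587212164612179 [0.16203386 0.58185771 0.23542268]
[2.8  0.02 0.  ]
```

View pics/scene6.png

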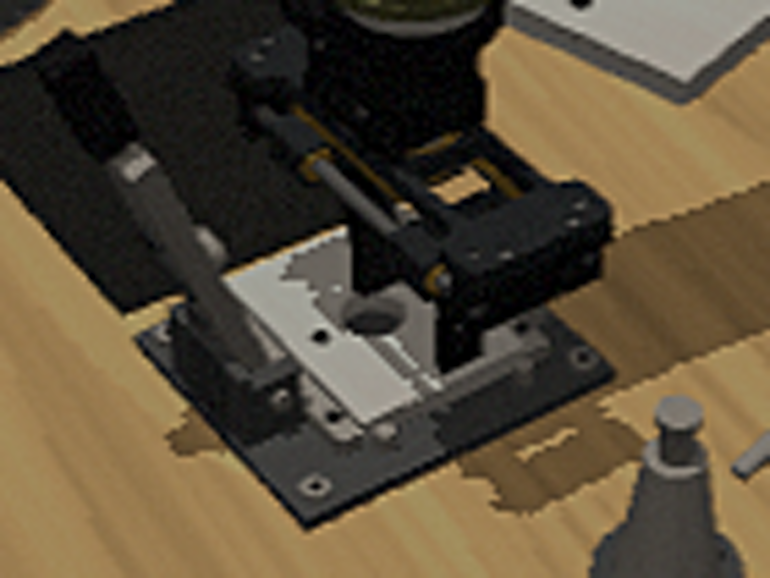

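The fingers hang over the bore and behind the back edge, clear of the bar. I'll go down gently.

Emit:
drive_tool:
  motion:
    - [0.6, 0, 0, 0]
    - [1.2, 0, 0, 0]
    - [1.7, 0, 0, 0]
    - [2.2, 0, 0, 0]
    - [2.5, 0, 0, 0]
    - [2.8, 0, 0, 0]
    - [2.8, 0, 0, 0]
    - [2.8, 0, 0, 0]

```text
time: 10.28
ee_pos: [0.5673, 0.057, 0.0294]
eef_rot: [-0.038, 0.706, 0.038, 0.706]
ft_force: [-0.1, 0.2, -0.4]
width: 0.0557
```

Emit:
drive_tool:
  motion:
    - [0, -0.3, 0, 0]
    - [0, -0.6, 0, 0]
    - [0, -1.0, 0, 0]
    - [0, -1.6, 0, 0]
    - [0, -2.3, 0, 0]
    - [0, -3.0, 0, 0]
    - [0, -3.7, 0, 0]
    - [0, -4.4, 0, 0]
    - [0, -5.1, 0, 0]
    - [0, -5.8, 0, 0]
    - [0, -6.5, 0, 0]
    - [0, -7.2, 0, 0]
    - [0, -7.9, 0, 0]
    - [0, -8.6, 0, 0]
    - [0, -9.3, 0, 0]
    - [0, -10.0, 0, 0]
    - [0, -10, 0, 0]

```text
time: 11.7
ee_pos: [0.5777, -0.0451, 0.0294]
eef_rot: [-0.037, 0.706, 0.036, 0.706]
ft_force: [-0.0, -0.6, 0.6]
width: 0.0556
```

Run:
```python
from tool import *
s=r.read_state();print(s['time'],s['ee_pos'],s['width'],s['ft_force'])
a=cv2.cvtColor(r.camera('scene'),cv2.COLOR_RGB2BGR)
crop(a,190,130,340,240,5,'pics/scene7.png')
```

```text
11.7 [ 0.57772332 -0.04507943  0.0293652 ] 0.05558078248724581 [-0.02783749 -0.61704373  0.63453082]
```

View pics/scene7.png

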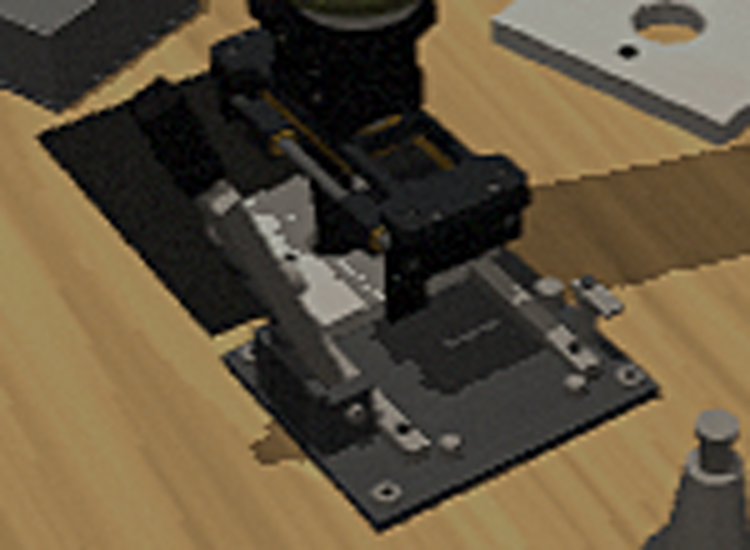

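The plate is sliding ahead of the finger toward the mat and the bar is still open. I'll push on, and lower a little once past the bed.

Emit:
drive_tool:
  motion:
    - [0, -0.5, 0, 0]
    - [0, -1.1, 0, 0]
    - [0, -1.7, 0, 0]
    - [0, -2.3, 0, 0]
    - [0, -2.9, 0, 0]
    - [0, -3.5, 0, 0]
    - [0, -4.1, 0, 0]
    - [0, -4.7, 0, 0]
    - [0, -5.3, 0, 0]
    - [0.1, -5.9, 0, 0]
    - [0.2, -6.5, 0, 0]
    - [0.25, -7.1, 0, 0]
    - [0.25, -7.7, 0, 0]
    - [0.25, -8.3, 0, 0]
    - [0.25, -8.9, 0, 0]
    - [0.25, -8.9, 0, 0]
    - [0.25, -8.9, 0, 0]

```text
time: 13.17
ee_pos: [0.5873, -0.132, 0.0269]
eef_rot: [-0.038, 0.706, 0.037, 0.706]
ft_force: [0.4, 0.4, -0.9]
width: 0.0561
```

Run:
```python
from tool import *
s=r.read_state();print(s['time'],s['ee_pos'],s['width'],s['ft_force'])
a=cv2.cvtColor(r.camera('scene'),cv2.COLOR_RGB2BGR)
crop(a,190,130,340,240,5,'pics/scene8.png')
a=cv2.cvtColor(r.camera('wrist'),cv2.COLOR_RGB2BGR)
cv2.imwrite('pics/wrist8.png',a)
```

```text
13.1667 [ 0.58726067 -0.13199056  0.02693882] 0.056052369038566884 [ 0.4234921   0.40254988 -0.85633876]
```

View pics/scene8.png

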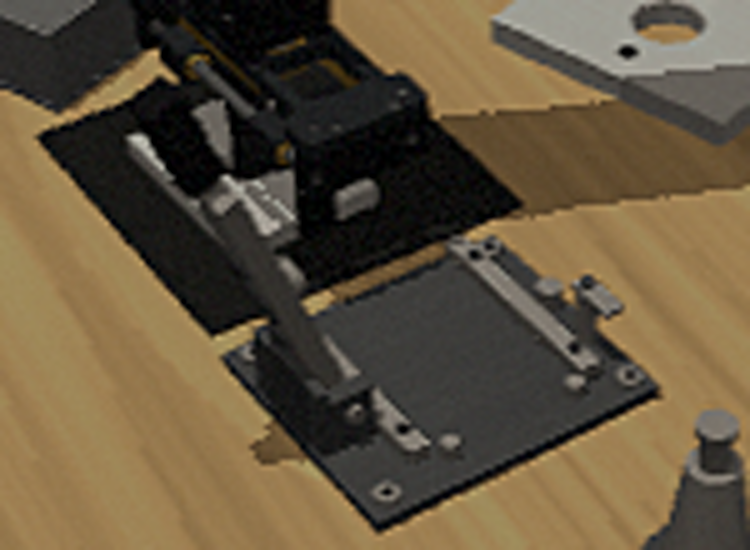

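View pics/wrist8.png

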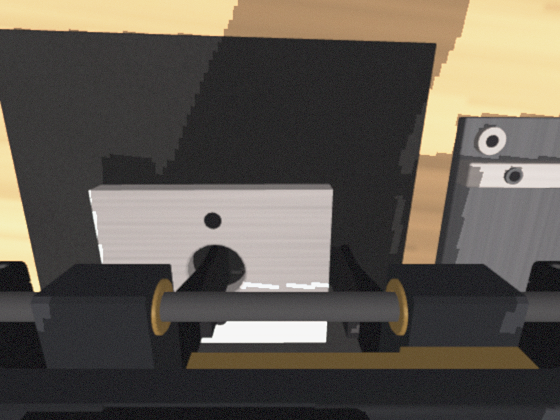

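The plate lies flat on the mat with margin all round. I'll back off 2 mm and rise.

Emit:
drive_tool:
  motion:
    - [0, 0.1, 0, 0]
    - [0, 0.2, 0, 0]
    - [0, 0.2, 0, 0]
    - [-0.5, 0.2, 0, 0]
    - [-1.2, 0.2, 0, 0]
    - [-2, 0.2, 0, 0]
    - [-4, 0.2, 0, 0]
    - [-7, 0.2, 0, 0]
    - [-10, 0.2, 0, 0]
    - [-13, 0.2, 0, 0]
    - [-17, 0.2, 0, 0]
    - [-20, 0.2, -3, 0]
    - [-23, 0.2, -6, 0]
    - [-24, 0.2, -10, 0]
    - [-24, 0.2, -14, 0]
    - [-24, 0.2, -14, 0]
    - [-24, 0.2, -14, 0]
    - [-24, 0.2, -14, 0]
    - [-24, 0.2, -14, 0]

```text
time: 14.85
ee_pos: [0.4488, -0.1436, 0.2673]
eef_rot: [-0.038, 0.706, 0.038, 0.706]
ft_force: [0.9, -0.1, 0.9]
width: 0.0557
```

Run:
```python
from tool import *
s=r.read_state();print(s['time'],s['ee_pos'],s['width'],s['ft_force'],s['joint_vel'].round(3))
a=cv2.cvtColor(r.camera('scene'),cv2.COLOR_RGB2BGR)
cv2.imwrite('pics/scene9f.png',a)
crop(a,190,130,340,240,5,'pics/scene9.png')
cv2.imwrite('pics/top9.png',cv2.cvtColor(r.camera('top'),cv2.COLOR_RGB2BGR))
```

```text
14.85 [ 0.44877499 -0.14355629  0.26725089] 0.055718141570841935 [ 0.8579571  -0.14146261  0.89100718] [-0.001  0.024 -0.    -0.002  0.002  0.    -0.001]
```

View pics/scene9.png

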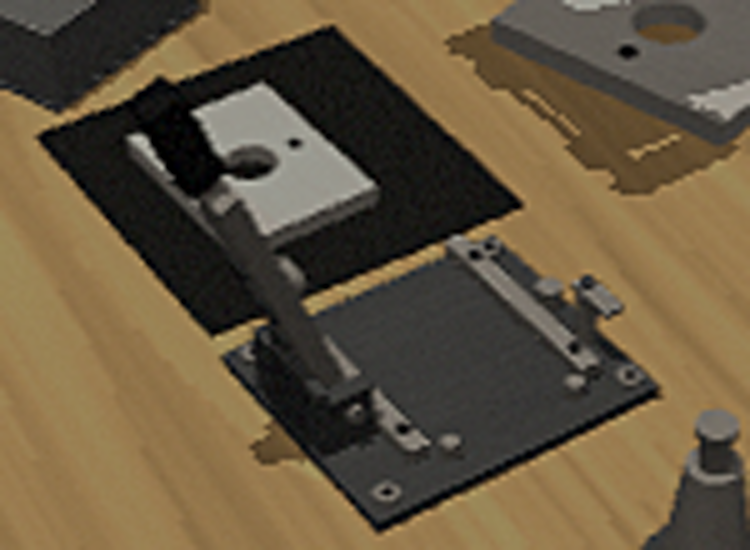

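View pics/top9.png

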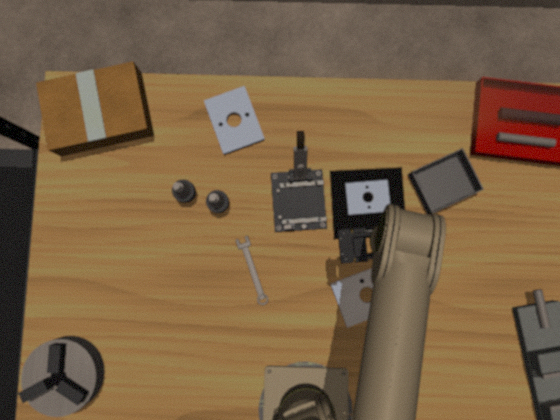

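Run:
```python
from tool import *
p=onz(r.calibration('top'),368,197,.015);d=R.from_euler('z',mp[2]).inv().apply(p-[mp[0],mp[1],0]);print(p,d)
print(r.read_state()['time']); r.close_job()
```

```text
[ 0.59166036 -0.1652683   0.015     ] [ 0.01495883 -0.00053584  0.015     ]
14.95
the job is handed in; nothing more can be done
```

The job is handed in at 14.95 s; I got no verdict back. I lifted the clamp bar by its grip and laid it back on its stop. I then slid the plate along the bed, with one finger behind its back edge and the other loose in the bore, until it lay on the mat.

My last checks, from the pictures and the state reading:
- **Plate:** it looks flat on the mat. Its centre measured from the top view is about 15 mm off the mat's centre along x and 1 mm along y (limits 55 and 45 mm).
- **Bar:** it was still leaning back on its stop in the last pictures. I judged this by eye and did not measure the angle.
- **Bystanders:** the toolholders, wrench and bin are at the same pixels in the top view as at the start.
- **Robot:** it stood clear at 0.27 m height, with under 1.5 N on the wrist.

Two things didn't quite line up. The first closing on the bar's grip was about 3 mm off to one side and pushed it with about 20 N, so I shifted over before lifting. The two cameras also disagreed by 2 to 4 mm on where the jig and mat were, which is well inside the margins.

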